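Pointing out the parts of a plant cell model

TASK

Show the class three parts of the plant cell model without touching anything: point with the fingertips from above at the nucleus, then at the chloroplast, then at the mitochondrion, each time bringing the tips two or three centimetres above the middle of the piece and staying there for at least two seconds. Travel well above the other pieces on the way, so that you never seem to point at one of them, and finish by raising the hand with the fingertips at least 20 cm above the model's board.

Things in the scene. Friction and masses are not known exactly. Their poses are not given: they have to be found in the camera images.
- nucleus: loose piece of the cell model, plain off-white plaster, standing on the board; origin at the centre of its underside, z up; the larger round dome, 56 mm across, with one small round button (16 mm across) on its crown; 30 mm high in all
- chloroplast: loose piece of the cell model, plain off-white plaster, standing on the board; origin at the centre of its underside, z up; flat oval 74 x 50 mm (long along its x) with three little round coin stacks (19 mm across, 23 mm apart) in a row on top; 20 mm high in all
- mitochondrion: loose piece of the cell model, plain off-white plaster, standing on the board; origin at the centre of its underside, z up; slim flat oval 78 x 28 mm (long along its x) with one zigzag ridge along its top; 18 mm high in all
- vacuole: loose piece of the cell model, plain off-white plaster, standing on the board; origin at the centre of its underside, z up; not to be pointed at: the biggest piece, a smooth bare flat oval 88 x 60 mm (long along its x), 14 mm high
- golgi: loose piece of the cell model, plain off-white plaster, standing on the board; origin at the centre of its underside, z up; not to be pointed at: rectangular plate 46 x 58 mm with four nested curved ribs, 14 mm high
- starch: loose piece of the cell model, plain off-white plaster, standing on the board; origin at the centre of its underside, z up; not to be pointed at: small smooth plain dome without button, 38 mm across, 20 mm high
- board: the model's board, fixed: green, 260 x 360 x 15 mm (x, y, z) with a low pale wooden rim 8 mm wide whose top is 25 mm above the table; origin at the centre of its underside on the table, z up; its upper face, on which the pieces stand in two rows of three, 100 to 110 mm apart, in any order, is 15 mm above the table
- vial: bystander standing on the board among the pieces: small glass vial with black cap, 24 mm across, 52 mm high; origin at the centre of its underside
- stopper: bystander standing on the board among the pieces: dark rubber stopper, 26 mm across, 26 mm high; origin at the centre of its underside
- beaker: bystander on the table left of the board: open glass beaker, 68 mm across, 90 mm high; origin at the centre of its underside
- lens: bystander lying on the table right of the board: hand lens 160 mm long, 8 to 10 mm high; origin on its underside at the handle, the glass 50 mm along its x
- jar: bystander on the table right of the board: closed amber jar, 60 mm across, 75 mm high; origin at the centre of its underside
- dish: bystander on the table left of the board: closed clear petri dish (looks pale), 94 mm across, 18 mm high; origin at the centre of its underside

How it is judged:
On the way, in this order (a step that is already met when the one before it is completed fails the run):
1. the fingertips dwell just above the nucleus for two seconds (horizontal distance between the grasp point and nucleus below 0.02 m and z of the grasp point in the frame of nucleus below 0.094 m), for 2 s.
2. the fingertips dwell just above the chloroplast for two seconds (horizontal distance between the grasp point and chloroplast below 0.02 m and z of the grasp point in the frame of chloroplast below 0.084 m), for 2 s.
3. the fingertips dwell just above the mitochondrion for two seconds (horizontal distance between the grasp point and mitochondrion below 0.02 m and z of the grasp point in the frame of mitochondrion below 0.082 m), for 2 s.
At the end, for the whole second after the job is handed in: All three were pointed at in order, 2 s each (grasp point within 20 mm of the middle seen from above, fingertips at most 45 mm above its top); at the end the fingertips are about 20 cm above the board, and every piece and bystander is within 5 mm of its start (z of the grasp point in the frame of board above 0.23 m and distance of each of nucleus, chloroplast, mitochondrion, vacuole, golgi, starch, vial, stopper, beaker, lens, jar, dish from where it was at the start of the episode below 0.005 m); the robot touches nothing.
It fails at once if the robot touches something (contact force between any of the fingers, the arm and anything else above 0.3 N).
It fails at once if a piece or bystander is lifted, pushed or carried (distance of any of nucleus, chloroplast, mitochondrion, vacuole, golgi, starch, vial, stopper, beaker, lens, jar, dish from where it was at the start of the episode above 0.008 m).
It fails at once if the fingertips come close (under 25 mm) above a piece that was not named ((horizontal distance between the grasp point and vacuole below 0.02 m and z of the grasp point in the frame of vacuole below 0.058 m) or (horizontal distance between the grasp point and golgi below 0.02 m and z of the grasp point in the frame of golgi below 0.0575 m) or (horizontal distance between the grasp point and starch below 0.02 m and z of the grasp point in the frame of starch below 0.064 m)).
It also fails if it takes over 48 s, if anything falls off the work surface, if the arm or the gripper's body presses on something with over 40 N, if the wrist force passes 120 N, or if a joint passes its speed limit or range.

ROBOT

A 6-joint arm with a two-finger parallel gripper is mounted at the origin on the work surface. World frame = base frame: x ahead of the robot, y to its left, z up, the work surface at z = 0. Lengths are in m, angles in rad, forces in N, time in s.
With the tool pointing down it reaches from about 0.375 to 0.975 m from the base axis. Payload 3.8 kg.
Tool frame: the origin (TCP) lies midway between the tips of the shut fingers; the grasp point (between the pads) lies 19 mm behind it; z points along the fingers, y is the direction in which the jaws open and shut (so a half turn about z gives the same grasp; the last joint's range is limited). The gripper opens to 85 mm and grips with 20 to 120 N. Pads are 22 mm wide; open, the fingers measure 114 mm over their backs; the gripper's body (76 mm by 85 mm) begins 54 mm behind the grasp point. The pads swing forward as they close: fully open they stand 13 mm farther back than shut.
Start: joints at [-1.324, 0.264, 1.604, -0, 1.274, -0.037], TCP at [0.189, -0.648, 0.231] pointing down, gripper open.
Joint ranges: [-2.63, 2.63], [-0.94, 2.18], [0.31, 2.57], [-1.31, 4.45], [0, 2.66], [-2.55, 2.55]. Speed limits (rad/s): [2.57, 2.57, 3.14, 3.14, 3.14, 3.14].

INTERFACE

Orientations are given as a rotation vector (axis times angle).
In Python, from workcell import readout, read_camera, camera_params, bot gives the robot as it stands.
- The arm moves only by the tool apply_moves, never from a script. Its argument "plan" is a list that holds one entry, the list of rows, each a list of 7 numbers: the shift along the tool's x, y, z each as a share of 1000 mm, from -1 to 1, then the turn, a rotation vector about the tool's x, y, z each as a share of pi rad, from -1 to 1, then the gripper command: -1 is fully open, 1 is shut, values between are in proportion. A call has exactly 8 rows; each row is the pose to reach, as a shift and turn from the pose commanded when the call began, along the tool's axes at that moment, turning the shorter way round; what a row does not reach only later rows make up. A row lasts 1/12 s, in which the tool goes at most 41.7 mm and 7.16 degrees, less where a joint would pass 70% of its speed; a pose out of reach is approached as far as the arm can. A call with a number of a shift or a turn outside -1 to 1 is refused whole. A call with a gripper value outside its range is refused whole. The fingers move at their own pace and stop on an object; "force" is the grip in N (left out, the last holds). Time passes only in rows, so rows that repeat a pose let the fingers close, or fill a call up. It gives the time, the measured TCP pose, the force and the opening at its end, in the units of the state.
- readout.read_state(): the state, without advancing time (a new reading comes with each control period).
- read_camera(name): name is "side" or "top"; returns the picture (384x512x3 uint8, red, green, blue); there is no depth.
- camera_params(name): a dict with "fovy" (degrees; the focal length in pixels is half the picture's height over the tangent of half this angle, whatever the lens; pixels are square), "cx", "cy" (the principal point, pixels), "rvec" (rotation vector, rad) and "tvec" (3), from world to camera coordinates, as OpenCV has them. Camera axes: x right, y down, z forward; pixel columns grow to the right and rows downward; lengths in m; the calibration is good to about 2 mm. A picture is of the moment at which its call begins. camera_params takes no time and is no camera call.
- bot.finish_job(): hands the job in, once; it reports no verdict.
The state is a dict: "time": time; "q": joint angles; "joint_vel": joint speeds; "joint_torque": joint torques, N m; "tool_pos": TCP position; "tcp_rot": TCP orientation; "wrist_force": force on the tool from outside, world axes, zero at the start; "torque": the same for the moment, N m; "width": opening from 0.0 (shut) to 1.0 (fully open).
Only numpy, scipy, OpenCV 4.12 (cv2) and the standard library are available. Lean on these libraries where they do the work, as an engineer would, in place of code of your own. Each camera call takes 0.05 s, during which the arm holds its last target.

## Working session

There is one attempt and no reset: what is moved stays moved. The work goes in short steps, Python scripts to look and compute and a tool call to move; the robot and the scene stay as the last step left them, time stands still between calls to the robot, and variables do not carry over. Pictures are saved under pics/ and viewed, and the job is handed in when it is done.

Besides the shell and the picture viewer there is one more tool, called after "Request:" as name(argument=value, ...) on one line, values as JSON. apply_moves: Moves the arm, as the interface text tells. Shift numbers are shares of 1000 mm and turn numbers shares of pi rad, none past 1 either way. Its arguments: {"type":"object","properties":{"plan":{"type":"array","items":{"type":"array","items":{"type":"array","items":{"type":"number","minimum":-1,"maximum":1}}}},"force":{"type":"number"}},"required":["plan"]}

```bash
mkdir -p pics; python3 - <<'E'
from workcell import readout, read_camera, camera_params, bot
import cv2
s=readout.read_state();print(s)
for n in("top","side"):
    im=read_camera(n);cv2.imwrite(f"pics/{n}0.png",im[...,::-1]);print(n,camera_params(n))
E
```

```text
{'time': 0.0, 'q': array([-1.32391696e+00,  2.64719884e-01,  1.60538030e+00, -6.54577342e-06,
        1.27363389e+00, -3.69243289e-02]), 'joint_vel': array([-0.00076543,  0.00011589,  0.00103337, -0.00134424, -0.00080248,
       -0.00029948]), 'joint_torque': array([ 8.76603717e-04, -5.15106869e+01, -3.67311358e+01,  7.77693822e-05,
        1.31412360e-02, -8.20197670e-06]), 'tool_pos': array([ 0.18881282, -0.64731445,  0.229981  ]), 'tcp_rot': array([-3.10790791e+00, -4.44005095e-01,  3.61996322e-04]), 'wrist_force': array([1.33209941, 0.39975141, 0.50365757]), 'torque': array([-0.01735561, -0.0111886 , -0.02005874]), 'width': 1.003007842321663}
top {'fovy': 47.361351329048155, 'cx': 246.6788162411215, 'cy': 194.20380380012097, 'rvec': array([ 2.0625035 , -2.15747429,  0.24254997]), 'tvec': array([-0.01022928,  0.52208717,  1.17043236])}
side {'fovy': 55.81206552368039, 'cx': 258.96922908831624, 'cy': 193.758355604414, 'rvec': array([ 0.81085926, -2.33580949,  1.30119125]), 'tvec': array([0.38715873, 0.21531713, 0.7454998 ])}
```

View pics/top0.png

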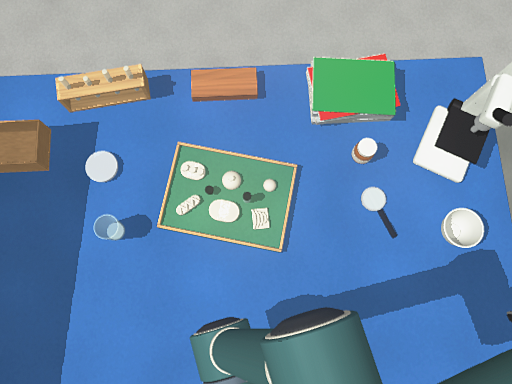

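View pics/side0.png

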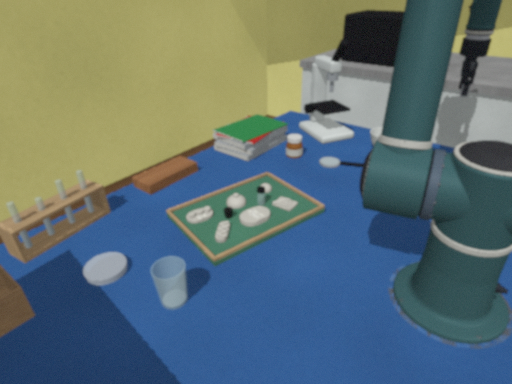

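```bash
cat > h.py <<'E'
import numpy as np, cv2
from workcell import camera_params
def K(n,p):
    f=192/np.tan(np.radians(p["fovy"]/2)); return np.array([[f,0,p["cx"]],[0,f,p["cy"]],[0,0,1]])
def ray(n,uv,z):
    p=camera_params(n);R=cv2.Rodrigues(p["rvec"])[0];c=-R.T@p["tvec"]
    d=R.T@np.linalg.inv(K(n,p))@np.array([uv[0],uv[1],1.]);return c+d*(z-c[2])/d[2]
def proj(n,P):
    p=camera_params(n);return cv2.projectPoints(np.float64(P).reshape(-1,1,3),p["rvec"],p["tvec"],K(n,p),None)[0].reshape(-1,2)
E
python3 - <<'E'
from h import *
im=cv2.imread("pics/top0.png")
cr=im[135:260,150:305]
cv2.imwrite("pics/crop.png",cv2.resize(cr,None,fx=4.8,fy=4.8,interpolation=cv2.INTER_CUBIC))
hsv=cv2.cvtColor(im,cv2.COLOR_BGR2HSV)
m=((hsv[...,1]<75)&(hsv[...,2]>110)).astype(np.uint8)
m[:135]=0;m[260:]=0;m[:,:150]=0;m[:,305:]=0
n,l,st,ce=cv2.connectedComponentsWithStats(m)
for i in range(1,n):
    if st[i,4]>40:
        c=cv2.findContours((l==i).astype(np.uint8),0,2)[0][0]
        r=cv2.minAreaRect(c); print(ce[i].round(1),st[i,4],np.round(ray("top",ce[i],.027),4),np.array(r[1]).round(1),np.round(ray("top",r[0],.027)[:2],4))
s=cv2.imread("pics/side0.png")[165:270,160:330]
cv2.imwrite("pics/crops.png",cv2.resize(s,None,fx=4.5,fy=4.5,interpolation=cv2.INTER_CUBIC))
E
```

```text
[192.7 170.1] 404 [0.6065 0.1193 0.027 ] [26.  18.2] [0.6068 0.1197]
[231.3 179.7] 317 [0.5728 0.0083 0.027 ] [19. 19.] [0.5734 0.0078]
[269.2 184.8] 151 [ 0.5527 -0.1006  0.027 ] [13. 13.] [ 0.5536 -0.1014]
[187.8 204.6] 293 [0.505  0.1353 0.027 ] [11.3 28. ] [0.505 0.135]
[223.9 210.4] 603 [0.4834 0.0329 0.027 ] [31.6 22.4] [0.4836 0.0331]
[260.2 218.1] 363 [ 0.4567 -0.0694  0.027 ] [21.2 17.2] [ 0.4567 -0.0694]
```

View pics/crop.png

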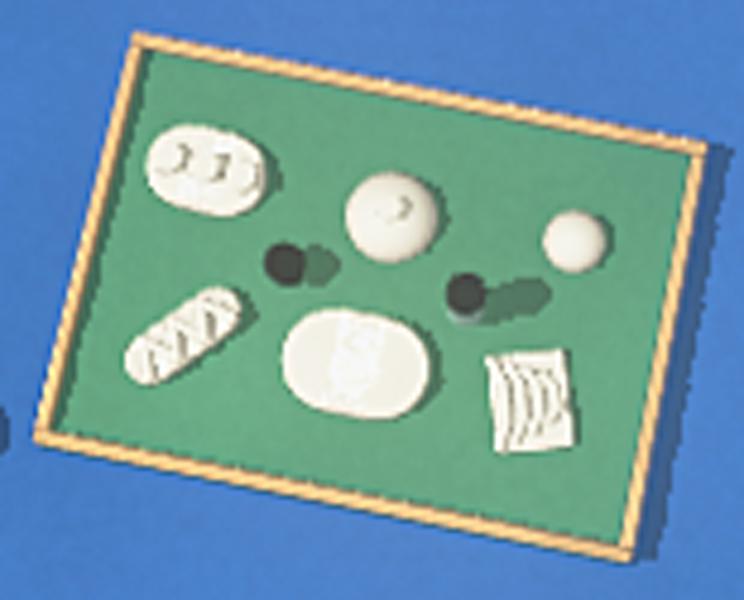

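View pics/crops.png

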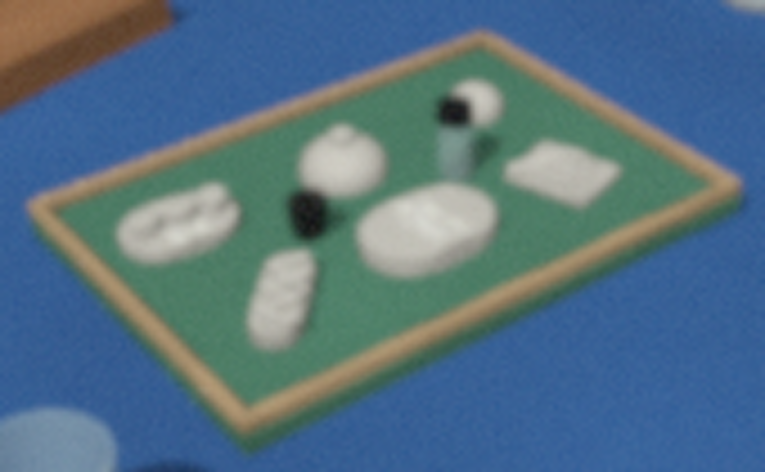

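```bash
cat >> h.py <<'E'
def rel(target):
    from workcell import readout
    s=readout.read_state();R=cv2.Rodrigues(s["tcp_rot"])[0]
    print(s["time"],s["tool_pos"].round(4),s["tcp_rot"].round(3),"w",s["width"],"shift m",(R.T@(np.array(target)-s["tool_pos"])).round(4))
E
python3 -c "
from h import *
rel([.573,.008,.2])
for n,P in [('nuc',(.573,.008,.045)),('chl',(.6065,.1193,.035)),('mit',(.505,.135,.03))]: print(n,proj('top',P),proj('side',P))
for uv in [(209.5,190),(247,196)]: print(ray('top',uv,.05))
"
```

```text
0.1 [ 0.1888 -0.6474  0.2301] [-3.108 -0.444  0.   ] w 0.9983188771451686 shift m [ 0.5523 -0.5215  0.0312]
nuc [[231.24084761 178.05396549]] [[236.45145447 194.23963422]]
chl [[192.42635648 169.36817603]] [[199.88458223 210.66368236]]
mit [[187.7862648  204.35309623]] [[223.10697788 228.61280475]]
[0.53955148 0.07060535 0.05      ]
[ 0.51750697 -0.03448871  0.05      ]
```

Request:
apply_moves(plan=[[[0.01,-0.01,0,0,0,0,1],[0.03,-0.03,0,0,0,0,1],[0.055,-0.052,0,0,0,0,1],[0.08,-0.075,0,0,0,0,1],[0.105,-0.1,0,0,0,0,1],[0.13,-0.122,0,0,0,0,1],[0.155,-0.146,0,0,0,0,1],[0.18,-0.17,0,0,0,0,1]]])

```text
time: 0.77
tool_pos: [0.3147, -0.4318, 0.2309]
tcp_rot: [-3.109, -0.444, -0.0]
wrist_force: [-0.3, -0.2, -0.3]
width: -0.001
```

Request:
apply_moves(plan=[[[0.025,-0.024,0,0,0,0,1],[0.05,-0.047,0,0,0,0,1],[0.075,-0.071,0,0,0,0,1],[0.1,-0.095,0,0,0,0,1],[0.125,-0.118,0,0,0,0,1],[0.15,-0.142,0,0,0,0,1],[0.175,-0.165,0,0,0,0,1],[0.19,-0.18,0,0,0,0,1]]])

```text
time: 1.43
tool_pos: [0.4468, -0.2048, 0.2311]
tcp_rot: [-3.108, -0.447, -0.001]
wrist_force: [0.4, 0.1, -0.3]
width: -0.004
```

```bash
python3 -c "
from h import *
rel([.573,.008,.2])"
```

```text
1.4333 [ 0.4468 -0.2048  0.2311] [-3.108e+00 -4.470e-01 -1.000e-03] w -0.003940574573542943 shift m [ 0.181  -0.1686  0.0314]
```

Request:
apply_moves(plan=[[[0.025,-0.024,0.0,0,0,0,1],[0.055,-0.052,0.0,0,0,0,1],[0.085,-0.08,0.0,0,0,0,1],[0.115,-0.108,0,0,0,0,1],[0.145,-0.136,0.01,0,0,0,1],[0.165,-0.156,0.02,0,0,0,1],[0.178,-0.168,0.03,0,0,0,1],[0.182,-0.171,0.031,0,0,0,1]]])

```text
time: 2.1
tool_pos: [0.572, 0.0104, 0.1977]
tcp_rot: [-3.107, -0.449, 0.006]
wrist_force: [-0.9, -0.7, -0.2]
width: 0.0
```

```bash
python3 - <<'E'
from h import *
from workcell import read_camera
rel([.573,.008,.072])
for n in("top","side"): cv2.imwrite(f"pics/{n}1.png",read_camera(n)[...,::-1])
rel([.573,.008,.072])
E
```

```text
2.1 [0.572  0.0104 0.1977] [-3.107 -0.449  0.006] w 0.00021024022783596387 shift m [0.0007 0.0029 0.1257]
2.2 [0.5721 0.008  0.1993] [-3.109 -0.448  0.004] w 0.00030909666503312836 shift m [0.0011 0.0003 0.1272]
```

View pics/side1.png

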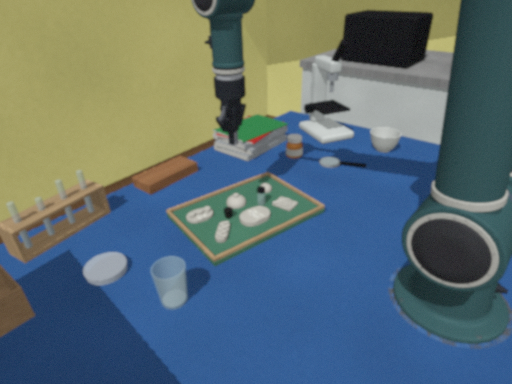

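The side view shows the shut fingertips at about (232,143), straight above the nucleus crown at (236,194). The path down is clear.

Request:
apply_moves(plan=[[[0,0,0.008,0,0,0,1],[0,0,0.026,0,0,0,1],[0,0,0.05,0,0,0,1],[0,0,0.075,0,0,0,1],[0,0,0.1,0,0,0,1],[0,0,0.115,0,0,0,1],[0,0,0.122,0,0,0,1],[0,0,0.125,0,0,0,1]]])

```text
time: 2.87
tool_pos: [0.5716, 0.0055, 0.074]
tcp_rot: [-3.11, -0.441, 0.004]
wrist_force: [-0.3, 0.7, 0.7]
width: 0.0
```

Request:
apply_moves(plan=[[[0,0,0,0,0,0,1],[0,0,0,0,0,0,1],[0,0,0,0,0,0,1],[0,0,0,0,0,0,1],[0,0,0,0,0,0,1],[0,0,0,0,0,0,1],[0,0,0,0,0,0,1],[0,0,0,0,0,0,1]]])

```text
time: 3.53
tool_pos: [0.5731, 0.0068, 0.0754]
tcp_rot: [3.11, 0.445, 0.0]
wrist_force: [0.4, -0.2, 0.6]
width: 0.002
```

```bash
python3 - <<'E'
from h import *
from workcell import read_camera
rel([.573,.008,.072])
s={}
for n in("top","side"):
    s[n]=read_camera(n)[...,::-1]
a=cv2.resize(s["side"][120:270,160:330],None,fx=3,fy=3);b=cv2.resize(s["top"][125:275,145:315],None,fx=3,fy=3)
import numpy as np;cv2.imwrite("pics/n2.png",np.vstack([a,b])[:900] if 0 else cv2.resize(np.hstack([a,b]),(800,353)))
E
```

```text
3.5333 [0.5731 0.0068 0.0754] [3.11  0.445 0.   ] w 0.0015667017114334748 shift m [ 0.0002 -0.0012  0.0034]
```

View pics/n2.png

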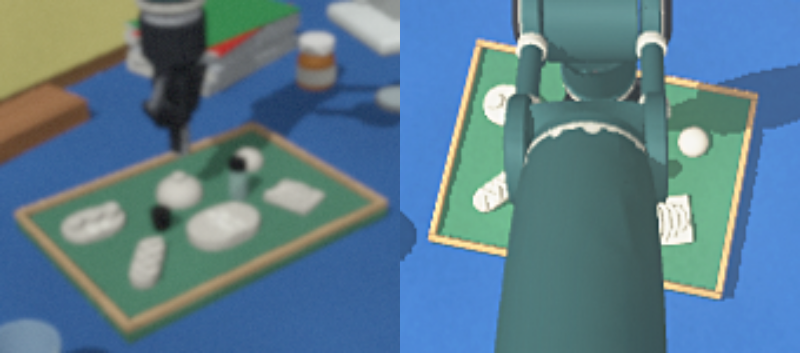

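The tips stand just above the nucleus, about 30 mm over its crown. I'll lower them 4 mm and dwell.

Request:
apply_moves(plan=[[[0,0,0.002,0,0,0,1],[0,0,0.004,0,0,0,1],[0,0,0.004,0,0,0,1],[0,0,0.004,0,0,0,1],[0,0,0.004,0,0,0,1],[0,0,0.004,0,0,0,1],[0,0,0.004,0,0,0,1],[0,0,0.004,0,0,0,1]]])

```text
time: 4.3
tool_pos: [0.5731, 0.0067, 0.0714]
tcp_rot: [3.11, 0.444, 0.0]
wrist_force: [-1.0, -0.7, 0.0]
width: -0.001
```

Request:
apply_moves(plan=[[[0,0,0,0,0,0,1],[0,0,0,0,0,0,1],[0,0,0,0,0,0,1],[0,0,0,0,0,0,1],[0,0,0,0,0,0,1],[0,0,0,0,0,0,1],[0,0,0,0,0,0,1],[0,0,0,0,0,0,1]]])

```text
time: 4.97
tool_pos: [0.573, 0.0067, 0.0713]
tcp_rot: [-3.11, -0.444, 0.0]
wrist_force: [0.5, 0.3, -0.2]
width: 0.005
```

Request:
apply_moves(plan=[[[0,0,0,0,0,0,1],[0,0,0,0,0,0,1],[0,0,0,0,0,0,1],[0,0,0,0,0,0,1],[0,0,0,0,0,0,1],[0,0,0,0,0,0,1],[0,0,0,0,0,0,1],[0,0,0,0,0,0,1]]])

```text
time: 5.63
tool_pos: [0.573, 0.0067, 0.0713]
tcp_rot: [3.11, 0.444, -0.0]
wrist_force: [-0.0, 0.1, 0.7]
width: 0.0
```

Request:
apply_moves(plan=[[[0,0,0,0,0,0,1],[0,0,0,0,0,0,1],[0,0,0,0,0,0,1],[0,0,0,0,0,0,1],[0,0,0,0,0,0,1],[0,0,0,0,0,0,1],[0,0,0,0,0,0,1],[0,0,0,0,0,0,1]]])

```text
time: 6.3
tool_pos: [0.573, 0.0067, 0.0713]
tcp_rot: [-3.11, -0.444, -0.0]
wrist_force: [0.5, 0.7, 0.2]
width: -0.004
```

Request:
apply_moves(plan=[[[0,0,0,0,0,0,1],[0,0,0,0,0,0,1],[0,0,0,0,0,0,1],[0,0,0,0,0,0,1],[0,0,0,0,0,0,1],[0,0,0,0,0,0,1],[0,0,0,0,0,0,1],[0,0,0,0,0,0,1]]])

```text
time: 6.97
tool_pos: [0.573, 0.0067, 0.0713]
tcp_rot: [-3.11, -0.444, 0.0]
wrist_force: [-0.8, 0.1, -0.5]
width: -0.002
```

Request:
apply_moves(plan=[[[0,0,-0.008,0,0,0,1],[0,0,-0.026,0,0,0,1],[0,0,-0.05,0,0,0,1],[0,0,-0.075,0,0,0,1],[0,0,-0.1,0,0,0,1],[0,0,-0.115,0,0,0,1],[0,0,-0.125,0,0,0,1],[0,0,-0.13,0,0,0,1]]])

```text
time: 7.63
tool_pos: [0.5741, 0.0067, 0.2038]
tcp_rot: [3.109, 0.444, 0.005]
wrist_force: [1.1, 0.2, -0.8]
width: -0.002
```

```bash
python3 - <<'E'
from h import *
rel([.6065,.119,.2])
E
```

```text
7.6333 [0.5741 0.0067 0.2038] [3.109 0.444 0.005] w -0.0017972642270777913 shift m [ 0.0626 -0.0987  0.0039]
```

Request:
apply_moves(plan=[[[0.004,-0.007,0,0,0,0,1],[0.014,-0.022,0,0,0,0,1],[0.026,-0.041,0,0,0,0,1],[0.038,-0.06,0,0,0,0,1],[0.05,-0.078,0,0,0,0,1],[0.058,-0.09,0,0,0,0,1],[0.062,-0.097,0,0,0,0,1],[0.063,-0.099,0,0,0,0,1]]])

```text
time: 8.3
tool_pos: [0.6054, 0.1207, 0.2]
tcp_rot: [-3.11, -0.447, 0.003]
wrist_force: [-0.3, -0.3, -0.4]
width: -0.002
```

Request:
apply_moves(plan=[[[0,0,0.008,0,0,0,1],[0,0,0.026,0,0,0,1],[0,0,0.052,0,0,0,1],[0,0,0.078,0,0,0,1],[0,0,0.104,0,0,0,1],[0,0,0.124,0,0,0,1],[0,0,0.136,0,0,0,1],[0,0,0.141,0,0,0,1]]])

```text
time: 8.97
tool_pos: [0.6034, 0.1181, 0.0572]
tcp_rot: [3.11, 0.443, -0.008]
wrist_force: [0.3, 1.0, -0.1]
width: -0.003
```

Request:
apply_moves(plan=[[[0,0,0,0,0,0,1],[0,0,0,0,0,0,1],[0,0,0,0,0,0,1],[0,0,0,0,0,0,1],[0,0,0,0,0,0,1],[0,0,0,0,0,0,1],[0,0,0,0,0,0,1],[0,0,0,0,0,0,1]]])

```text
time: 9.63
tool_pos: [0.606, 0.1195, 0.0606]
tcp_rot: [-3.11, -0.444, -0.001]
wrist_force: [0.4, 1.3, 0.0]
width: -0.003
```

```bash
python3 - <<'E'
from h import *
from workcell import read_camera
rel([.6065,.119,.06])
a=read_camera("side")[...,::-1];cv2.imwrite("pics/c3.png",cv2.resize(a[120:270,140:330],None,fx=4,fy=4))
E
```

```text
9.6333 [0.606  0.1195 0.0606] [-3.11e+00 -4.44e-01 -1.00e-03] w -0.002649847574329656 shift m [0.0004 0.0006 0.0006]
```

View pics/c3.png

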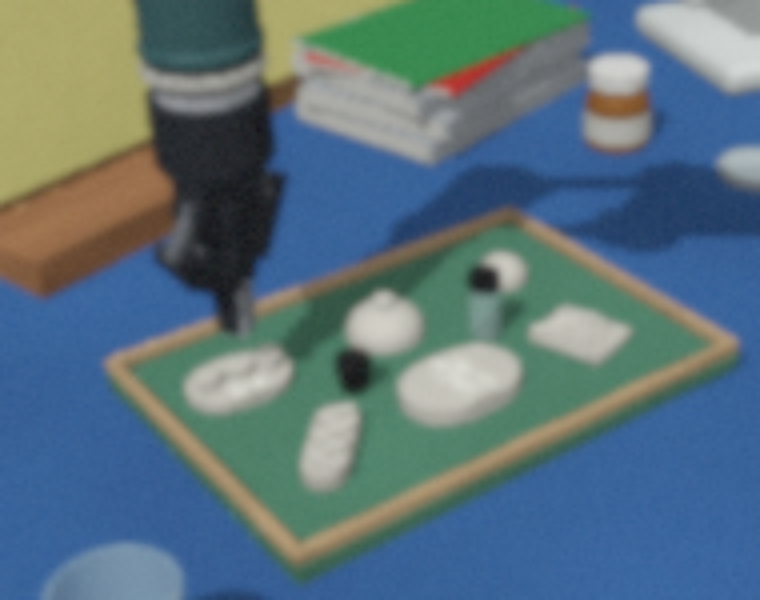

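The tips are centred over the chloroplast, at about (235,325) in the crop with the piece at (238,380), some 25 mm up. Now the dwell, then up and across to the mitochondrion.

Request:
apply_moves(plan=[[[0,0,0,0,0,0,1],[0,0,0,0,0,0,1],[0,0,0,0,0,0,1],[0,0,0,0,0,0,1],[0,0,0,0,0,0,1],[0,0,0,0,0,0,1],[0,0,0,0,0,0,1],[0,0,0,0,0,0,1]]])

```text
time: 10.35
tool_pos: [0.6058, 0.1194, 0.0603]
tcp_rot: [-3.11, -0.444, 0.0]
wrist_force: [0.1, 0.1, 0.8]
width: 0.003
```

Request:
apply_moves(plan=[[[0,0,0,0,0,0,1],[0,0,0,0,0,0,1],[0,0,0,0,0,0,1],[0,0,0,0,0,0,1],[0,0,0,0,0,0,1],[0,0,0,0,0,0,1],[0,0,0,0,0,0,1],[0,0,0,0,0,0,1]]])

```text
time: 11.02
tool_pos: [0.6058, 0.1194, 0.0603]
tcp_rot: [-3.11, -0.444, 0.0]
wrist_force: [0.6, 0.7, -0.2]
width: -0.003
```

Request:
apply_moves(plan=[[[0,0,0,0,0,0,1],[0,0,0,0,0,0,1],[0,0,0,0,0,0,1],[0,0,0,0,0,0,1],[0,0,0,0,0,0,1],[0,0,0,0,0,0,1],[0,0,0,0,0,0,1],[0,0,0,0,0,0,1]]])

```text
time: 11.68
tool_pos: [0.6058, 0.1194, 0.0603]
tcp_rot: [3.11, 0.444, -0.0]
wrist_force: [0.2, 0.3, 0.5]
width: 0.001
```

Request:
apply_moves(plan=[[[0,0,0,0,0,0,1],[0,0,0,0,0,0,1],[0,0,0,0,0,0,1],[0,0,0,0,0,0,1],[0,0,0,0,0,0,1],[0,0,0,0,0,0,1],[0,0,0,0,0,0,1],[0,0,0,0,0,0,1]]])

```text
time: 12.35
tool_pos: [0.6058, 0.1194, 0.0603]
tcp_rot: [3.11, 0.444, 0.0]
wrist_force: [-0.5, 0.8, 0.2]
width: 0.001
```

Request:
apply_moves(plan=[[[0,0,-0.008,0,0,0,1],[0,0,-0.026,0,0,0,1],[0,0,-0.052,0,0,0,1],[0,0,-0.078,0,0,0,1],[0,0,-0.104,0,0,0,1],[0,0,-0.124,0,0,0,1],[0,0,-0.136,0,0,0,1],[0,0,-0.14,0,0,0,1]]])

```text
time: 13.02
tool_pos: [0.6075, 0.1197, 0.2039]
tcp_rot: [-3.11, -0.444, -0.008]
wrist_force: [0.1, -0.4, 1.5]
width: -0.003
```

Request:
apply_moves(plan=[[[-0.006,-0.003,0,0,0,0,1],[-0.02,-0.009,0,0,0,0,1],[-0.038,-0.018,0,0,0,0,1],[-0.056,-0.026,0,0,0,0,1],[-0.074,-0.034,0,0,0,0,1],[-0.086,-0.04,0,0,0,0,1],[-0.092,-0.043,0,0,0,0,1],[-0.0925,-0.043,0,0,0,0,1]]])

```text
time: 13.68
tool_pos: [0.5031, 0.1349, 0.1992]
tcp_rot: [3.11, 0.445, -0.003]
wrist_force: [0.8, 0.5, -0.4]
width: 0.0
```

```bash
python3 - <<'E'
from h import *
rel([.505,.135,.06])
E
```

```text
13.6833 [0.5031 0.1349 0.1992] [ 3.11e+00  4.45e-01 -3.00e-03] w 0.00044010355678969325 shift m [0.0021 0.0005 0.1392]
```

Request:
apply_moves(plan=[[[0,0,0.008,0,0,0,1],[0,0,0.026,0,0,0,1],[0,0,0.052,0,0,0,1],[0,0,0.078,0,0,0,1],[0,0,0.104,0,0,0,1],[0,0,0.124,0,0,0,1],[0,0,0.136,0,0,0,1],[0,0,0.141,0,0,0,1]]])

```text
time: 14.35
tool_pos: [0.5037, 0.1342, 0.0564]
tcp_rot: [3.11, 0.444, -0.007]
wrist_force: [-0.5, -0.5, -0.9]
width: 0.004
```

Request:
apply_moves(plan=[[[0,0,0,0,0,0,1],[0,0,0,0,0,0,1],[0,0,0,0,0,0,1],[0,0,0,0,0,0,1],[0,0,0,0,0,0,1],[0,0,0,0,0,0,1],[0,0,0,0,0,0,1],[0,0,0,0,0,0,1]]])

```text
time: 15.02
tool_pos: [0.5051, 0.1349, 0.0596]
tcp_rot: [-3.11, -0.444, -0.001]
wrist_force: [-0.3, -0.4, 0.3]
width: 0.001
```

```bash
python3 - <<'E'
from h import *
from workcell import read_camera
rel([.505,.135,.06])
a=read_camera("side")[...,::-1];cv2.imwrite("pics/m4.png",cv2.resize(a[120:270,140:330],None,fx=4,fy=4))
E
```

```text
15.0167 [0.5051 0.1349 0.0596] [-3.11e+00 -4.44e-01 -1.00e-03] w 0.0006778825694048768 shift m [-0.     -0.0002 -0.0004]
```

View pics/m4.png

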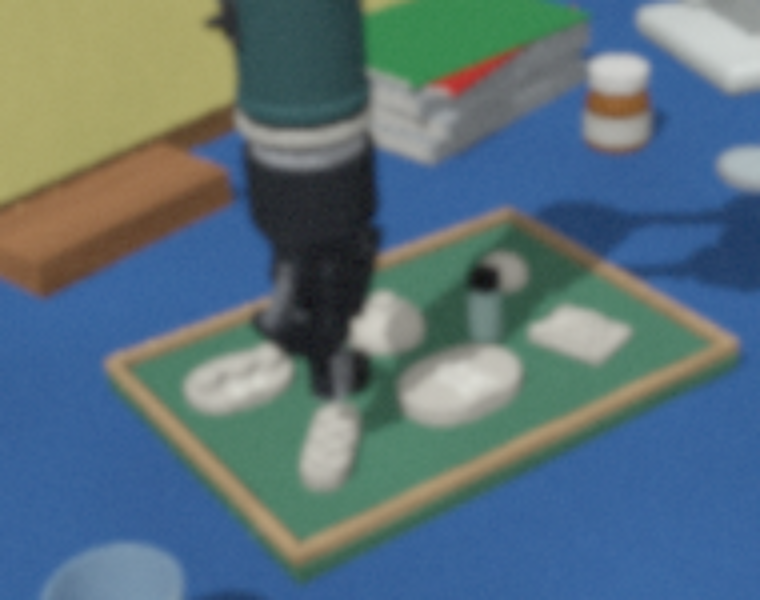

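The tips are at about (335,390) in the crop, just over the mitochondrion at (330,445), 26 mm above its top. Now the dwell and the final raise.

Request:
apply_moves(plan=[[[0,0,0,0,0,0,1],[0,0,0,0,0,0,1],[0,0,0,0,0,0,1],[0,0,0,0,0,0,1],[0,0,0,0,0,0,1],[0,0,0,0,0,0,1],[0,0,0,0,0,0,1],[0,0,0,0,0,0,1]]])

```text
time: 15.73
tool_pos: [0.505, 0.1348, 0.0593]
tcp_rot: [-3.11, -0.444, 0.0]
wrist_force: [0.7, -0.9, -0.2]
width: -0.002
```

Request:
apply_moves(plan=[[[0,0,0,0,0,0,1],[0,0,0,0,0,0,1],[0,0,0,0,0,0,1],[0,0,0,0,0,0,1],[0,0,0,0,0,0,1],[0,0,0,0,0,0,1],[0,0,0,0,0,0,1],[0,0,0,0,0,0,1]]])

```text
time: 16.4
tool_pos: [0.5049, 0.1348, 0.0593]
tcp_rot: [3.11, 0.444, -0.0]
wrist_force: [-1.0, 0.7, -0.9]
width: -0.001
```

Request:
apply_moves(plan=[[[0,0,0,0,0,0,1],[0,0,0,0,0,0,1],[0,0,0,0,0,0,1],[0,0,0,0,0,0,1],[0,0,0,0,0,0,1],[0,0,0,0,0,0,1],[0,0,0,0,0,0,1],[0,0,0,0,0,0,1]]])

```text
time: 17.07
tool_pos: [0.5049, 0.1348, 0.0593]
tcp_rot: [-3.11, -0.444, 0.0]
wrist_force: [0.2, -0.1, -0.5]
width: 0.0
```

Request:
apply_moves(plan=[[[0,0,0,0,0,0,1],[0,0,0,0,0,0,1],[0,0,0,0,0,0,1],[0,0,0,0,0,0,1],[0,0,0,0,0,0,1],[0,0,0,0,0,0,1],[0,0,0,0,0,0,1],[0,0,0,0,0,0,1]]])

```text
time: 17.73
tool_pos: [0.505, 0.1348, 0.0593]
tcp_rot: [-3.11, -0.444, 0.0]
wrist_force: [-0.8, 0.0, -0.1]
width: -0.0
```

Request:
apply_moves(plan=[[[0,0,-0.01,0,0,0,1],[0,0,-0.035,0,0,0,1],[0,0,-0.07,0,0,0,1],[0,0,-0.105,0,0,0,1],[0,0,-0.14,0,0,0,1],[0,0,-0.175,0,0,0,1],[0,0,-0.19,0,0,0,1],[0,0,-0.2,0,0,0,1]]])

```text
time: 18.4
tool_pos: [0.5066, 0.1351, 0.264]
tcp_rot: [-3.11, -0.444, -0.01]
wrist_force: [0.0, 0.5, 0.3]
width: -0.001
```

Request:
apply_moves(plan=[[[0,0,0,0,0,0,1],[0,0,0,0,0,0,1],[0,0,0,0,0,0,1],[0,0,0,0,0,0,1],[0,0,0,0,0,0,1],[0,0,0,0,0,0,1],[0,0,0,0,0,0,1],[0,0,0,0,0,0,1]]])

```text
time: 19.07
tool_pos: [0.5048, 0.1348, 0.2588]
tcp_rot: [3.11, 0.444, -0.001]
wrist_force: [-0.0, 0.1, 0.2]
width: 0.002
```

```bash
python3 - <<'E'
from h import *
from workcell import read_camera,bot
rel([.505,.135,.26])
a=read_camera("side")[...,::-1].copy();cv2.imwrite("pics/end.png",a)
b=cv2.imread("pics/side0.png")
d=cv2.absdiff(a,b)[200:270,165:330];print((d.max(2)>60).sum(),d.mean())
E
```

```text
19.0667 [0.5048 0.1348 0.2588] [ 3.11e+00  4.44e-01 -1.00e-03] w 0.0019118006474778708 shift m [ 0.0002 -0.0002 -0.0012]
0 1.9466378066378067
```

View pics/end.png

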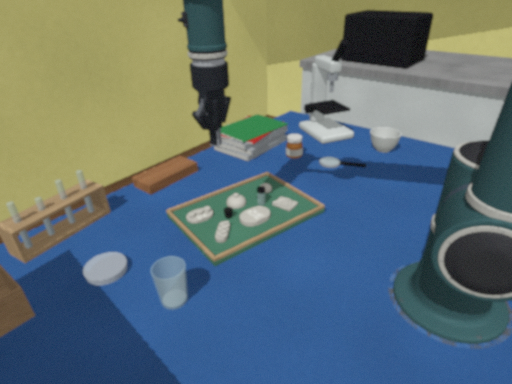

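The hand is raised, with the tips at about (214,140), and every piece and bystander stands where it did at the start. I'm handing in.

```bash
python3 -c "
from workcell import bot
print(bot.finish_job())"
```

```text
the job is handed in; nothing more can be done
None
```

With the gripper shut, I pointed at the nucleus, then the chloroplast, then the mitochondrion. The tips stopped about 26 mm above each piece and stayed there more than 2.5 s. I kept them about 20 cm above the table on the way between pieces, and the whole job took about 19 s.

- **Final height:** the fingertips ended 0.259 m above the table, about 24 cm above the board's face.
- **Nothing moved:** in the last side picture, no pixel over most of the board differed noticeably from the first, and the objects off the board looked unmoved.
- **No contact:** the wrist force stayed at noise level, within about 1.5 N. That is too coarse to rule out a 0.3 N touch by itself, but the clearances were about 2.5 cm or more.
- **Positions:** I found the pieces from the top camera, and the side view agreed to about 1–3 pixels.

No check failed or disagreed. The hand-in gave no verdict.

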